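Set the code reader's height and present a jar to it

TASK

Crank the code reader's handwheel clockwise, regripping as you go, until the top of the reader head's sleeve just meets the underside of the red ring on its column. Then take the green-lidded spice jar out of the wooden rack and hold it in the air with its base towards the reader's sloping dark window: square to the window, centred on it and about 9 cm away from it. Finish while still holding it there, steady; leave the other jars standing in the rack and do not knock the bell, the tape or the dip dish about.

Things in the scene. Friction and masses are not known exactly. Their poses are not given: they have to be found in the camera images.
- handwheel (a joint): angle of the black handwheel (80 mm disc) on the reader stand, rad; grows clockwise seen from above and raises the reader head 12 mm per rad; at 0 the sleeve top stands 105 mm above the worktop. It starts between 0 and 0.5, has stops at -0.1 and 4.5, turns stiffly (about 0.12 N m) and stays where it is left.
- wheel_grip (a point): point on the upright axis of the handwheel at the height to grip its blue square boss (30 x 30 mm, 36 mm tall, its top 14 mm above this point, the disc's top 22 mm below it). Its axes turn with the wheel: x and y are square to the boss's flats, z up. The white line on the disc points along its -x.
- reader_window: sloping dark window (56 x 70 mm) on the grey reader head (88 mm wide); origin at the centre of its face, z axis straight out of the window (about 31.5 deg off vertical, leaning towards the robot's side), y level along its longer side. It rises straight up as the wheel is cranked.
- reader_stand: grey base plate 130 (x) x 245 (y) x 12 mm fixed to the worktop, origin at worktop level right under the window, front towards -x. On it: the column (22 mm, to 197 mm high) at x = +48 mm, and the handwheel on its 76 mm square gearbox at x = -5, y = +132 mm (left of the window).
- sleeve_top (a point): centre of the top of the head's black sleeve (42 mm diameter, 55 mm tall, white band at its top edge) that slides on the column; axes as the window's (tilted)
- ring_underside (a point): centre of the underside of the red ring (41 mm diameter, 9 mm high) clipped on the column above the sleeve; axes as the stand's, z up. It does not move during the job; it starts 20 to 40 mm above the sleeve top. It is no stop: the sleeve can be cranked past it.
- spice_jar_1: spice jar with a GREEN lid, round, 45 mm diameter, 106 mm tall (lid the top 20 mm), about 0.11 kg; origin at the centre of its base, z along its axis to the lid. It stands upright in one of the rack's wells.
- spice_jar_2: spice jar with a dark brown lid, 44 mm diameter, 105 mm tall; origin at the centre of its base, z up. Stands in another well; leave it.
- mill_1: grey-topped shaker, 44 mm diameter, 90 mm tall; origin at the centre of its base, z up. Stands in another well; leave it.
- jar_rack: light wooden block 85 (x) x 250 (y) x 35 (z) mm fixed to the worktop, origin at the centre of its underside; three wells of 51 mm diameter, 25 mm deep (floor 10 mm above the worktop) at y = -80, 0 and +80 mm. A film dispenser 94 mm high stands behind it.
- order_bell: chrome counter bell, 84 mm diameter, 56 mm high, origin under its centre; bystander at the right front
- tape_1: roll of tape lying flat, 96 mm diameter, 25 mm high, origin under its centre; bystander at the right back
- dip_dish_2: small cream dip dish, 70 mm diameter, 19 mm high, origin under its centre; bystander
Not all that is in view belongs to the job. What is shaped like the spice_jar_1 but purple is not meant. Leave any blue look-alike of the mill_1 alone.

How it is judged (in metres and radians):
On the way, in this order (a step that is already met when the one before it is completed fails the run):
1. the reader head is cranked up until its sleeve top meets the red ring's underside (within 4 mm), the jar still in the rack (z of sleeve_top in the frame of ring_underside between -0.004 and 0.004 m and distance of spice_jar_1 from where it was at the start of the episode below 0.02 m), for 0.2 s.
2. the green-lidded jar is lifted clear of the rack in the fingers (height (world z) of spice_jar_1 above 0.06 m and contact force between spice_jar_1 and the fingers above 1 N and contact force between spice_jar_1 and jar_rack below 0.1 N), for 0.2 s.
At the end, for the whole second after the job is handed in: Jar held in the fingers, still (<20 mm/s): base 65-115 mm out from the window, within 20 mm of its centre in x and y, axis within 0.17 rad of its normal, base towards it; sleeve top within 4 mm of the ring; other jar and shaker upright in their wells (20 mm) (z of sleeve_top in the frame of ring_underside between -0.004 and 0.004 m and x of spice_jar_1 in the frame of reader_window between -0.02 and 0.02 m and y of spice_jar_1 in the frame of reader_window between -0.02 and 0.02 m and z of spice_jar_1 in the frame of reader_window between 0.065 and 0.115 m and angle between the z axis of spice_jar_1 and the z axis of reader_window, either way round below 0.17 rad and angle between spice_jar_1's own z axis and vertical below 1 rad and height (world z) of spice_jar_1 above 0.12 m and contact force between spice_jar_1 and the fingers above 1 N and linear speed of spice_jar_1 below 0.02 m/s and angle between each of spice_jar_2, mill_1's own z axis and vertical below 0.2 rad and distance of each of spice_jar_2, mill_1 from where it was at the start of the episode below 0.02 m); the arm keeps its last pose, push and grip.
It fails at once if the other jar or the shaker is pulled out or knocked over (distance of any of spice_jar_2, mill_1 from where it was at the start of the episode above 0.03 m or angle between any of spice_jar_2, mill_1's own z axis and vertical above 0.4 rad).
It fails at once if the bell, the tape or the dip dish is knocked about (more than 30 mm) (distance of any of order_bell, tape_1, dip_dish_2 from where it was at the start of the episode above 0.03 m).
It fails at once if the jar strikes the reader (contact force between spice_jar_1 and reader_window above 5 N).
It also fails if it takes over 72 s, if anything falls off the work surface, if the arm or the gripper's body presses on something with over 40 N, if the wrist force passes 120 N, or if a joint passes its speed limit or range.

ROBOT

A 6-joint arm with a two-finger parallel gripper is mounted at the origin on a cart in front of the work surface, level with it; the furniture and walls round the work are solid. World frame = base frame: x ahead of the robot, y to its left, z up, the work surface at z = 0. Lengths are in m, angles in degrees, forces in N, time in s.
With the tool pointing down it reaches from about 0.375 to 0.9 m from the base axis. Payload 3.1 kg.
Tool frame: the origin (TCP) lies on the centre line of the jaws, within the pads' length; the fingertips stand 17 mm ahead of it and the grasp point (between the pads) lies 2 mm behind it; z points along the fingers, y is the line along which they close (so a half turn about z gives the same grasp; the last joint's range is limited). The gripper opens to 87 mm and grips with 3 to 60 N. Pads are 19 mm wide; open, the fingers measure 117 mm over their backs; the gripper's body (75 mm by 190 mm) begins 51 mm behind the grasp point.
Start: joints at [-79.441, 30.224, 82.088, -0, 67.689, -10.227], TCP at [0.222, -0.584, 0.24] pointing down, gripper open.
Joint ranges: [-176.69, 176.69], [-43.24, 126.21], [12.49, 139.97], [-82, 262], [0, 151.66], [-163.58, 163.58]. Speed limits (degrees/s): [159.86, 159.86, 180, 180, 180, 180].

INTERFACE

Orientations are given as a 3x3 rotation matrix whose columns are the frame's x, y, z axes.
In Python, from rig import bot, imaging, finder gives the robot as it stands. The module is installed in compiled form; this text tells all that it offers.
- The arm moves only by the tool play_rows, never from a script. Its argument "motion" is a list that holds one entry, the list of rows, each a list of 6 numbers: the shift along the tool's x, y, z in shares of 60 cm (1.0 is 60 cm), then the turn, a rotation vector about the tool's x, y, z in parts of the range, where 1.0 means pi rad. In form: [[[dx, dy, dz, wx, wy, wz], ...]]. A call has 1 to 8 rows; each row is the pose to reach, as a shift and turn from the pose commanded when the call began, along the tool's axes at that moment; what a row does not reach only later rows make up. A row lasts 1/12 s, in which the tool goes at most 41.7 mm and 7.16 degrees, less where a joint would pass 70% of its speed; a pose out of reach is approached as far as the arm can. No shift or turn number may pass 1 either way. A call with a gripper value outside its range is refused whole. "fingers" is the finger opening in m, from 0 to 0.087, set as the call begins (left out, the last holds). The fingers move at their own pace and stop on an object; the grip force is fixed at half the most. Time passes only in rows, so rows that repeat a pose let the fingers close. It gives the time, the measured TCP pose, the force, the opening and the grip force at its end, in the units of the state.
- bot.read_state(): the state, without advancing time (a new reading comes with each control period).
- imaging.capture(name): name is "side" or "top"; returns a dict with "frame" (480x640x3 uint8, red, green, blue), "camera_matrix" (3x3 intrinsics, pixels), "R" (3x3) and "t" (3): a world point X has camera coordinates R X + t. Camera axes: x right, y down, z forward; pixel columns grow to the right and rows downward; lengths in m; the calibration is good to about 2 mm. A picture is of the moment at which its call begins. There is no depth.
- bot.hand_in(): hands the job in; it is judged then, once.
Trained networks look in the newest picture that a camera, given by its name, has taken for a name from the list of things; names that differ only in an ending like _2 or _b are one class to them, and where a whole thing is asked for, a point or a joint stands for the part that bears it (a point fixed in the world has none). Each returns a list of dicts, best first, with "confidence" (0 to 1); they miss things now and then, are a little off and sometimes report something else, mostly with a low value. They report only what shows in the picture. A call takes as long as a camera call. They do not tell look-alikes from the thing itself.
- finder.recognise(camera, name): "at" ([x, y, z] in m, in world coordinates, good to about 4 mm: the middle of the surface that is visible of it).
- finder.outline_of(camera, name): "pixels" (480x640 bool, what is visible of it).
The state is a dict: "time_s": time; "joint_positions": joint angles; "qvel": joint speeds; "tau": joint torques, N m; "position": TCP position; "tcp_rot": TCP orientation; "force": force on the tool from outside, world axes, zero at the start; "moment": the same for the moment, N m; "opening": opening from 0.0 (shut) to 1.0 (fully open); "grasp_force": force on a finger pad.
Only numpy, scipy, OpenCV 4.12 (cv2) and the standard library are available. Lean on these libraries where they do the work, as an engineer would, in place of code of your own. Each camera call takes 0.05 s, during which the arm holds its last target. There are 200 camera calls.

## Working session

There is one attempt and no reset: what is moved stays moved. The work goes in short steps, Python scripts to look and compute and a tool call to move; the robot and the scene stay as the last step left them, time stands still between calls to the robot, and variables do not carry over. Pictures are saved under pics/ and viewed, at most 10 in all, crops included, and the job is handed in when it is done.

Besides the shell and the picture viewer there is one more tool, called after "Request:" by a JSON object that holds its "method" and its "body". play_rows: Moves the arm, as the interface text tells. Its arguments: {"type":"object","properties":{"motion":{"type":"array"},"fingers":{"type":"number"}},"required":["motion"]}

```bash
mkdir -p pics
cat > h.py <<'E'
import numpy as np, cv2
from rig import bot, imaging, finder
def cap(n,save=None):
    c=imaging.capture(n)
    if save: cv2.imwrite(f'pics/{save}.png',c['frame'][:,:,::-1])
    return c
def ray(c,u,v):
    K=np.array(c['camera_matrix']);R=np.array(c['R']);t=np.array(c['t'])
    d=R.T@np.linalg.inv(K)@np.array([u,v,1.]);return -R.T@t,d/np.linalg.norm(d)
def atz(c,u,v,z):
    o,d=ray(c,u,v);return o+d*(z-o[2])/d[2]
def proj(c,X):
    K=np.array(c['camera_matrix']);p=K@(np.array(c['R'])@np.array(X,float)+np.array(c['t']));return p[:2]/p[2]
def tri(a,b):
    (o1,d1),(o2,d2)=a,b
    A=np.array([d1,-d2]).T;s=np.linalg.lstsq(A,o2-o1,rcond=None)[0]
    p,q=o1+s[0]*d1,o2+s[1]*d2;return (p+q)/2,np.linalg.norm(p-q)
E
python3 - <<'E'
from h import *
np.set_printoptions(precision=4,suppress=True)
for n in ('side','top'):
    c=cap(n,n+'0'); print(n,'cam',ray(c,320,240))
    for k in ['handwheel','reader_window','reader_stand','sleeve_top','spice_jar_1','mill_1','jar_rack','order_bell','tape_1','dip_dish_2']:
        print(k,[(np.round(d['at'],3).tolist(),round(d['confidence'],2)) for d in finder.recognise(n,k)][:4])
s=bot.read_state();print(s)
E
```

```text
side cam (array([-0.0075,  0.8097,  0.9204]), array([ 0.4054, -0.6217, -0.6702]))
handwheel [([0.565, -0.05, 0.056], 0.75)]
reader_window [([0.599, -0.173, 0.072], 0.98)]
reader_stand [([0.58, -0.151, 0.051], 0.61), ([0.6, -0.175, 0.077], 0.18)]
sleeve_top [([0.6, -0.174, 0.076], 0.58)]
spice_jar_1 [([0.418, 0.1, 0.088], 0.82), ([0.419, 0.179, 0.088], 0.79), ([0.52, 0.062, 0.072], 0.64)]
mill_1 [([0.415, 0.254, 0.067], 0.76), ([0.415, 0.355, 0.056], 0.56), ([0.603, -0.172, 0.075], 0.46)]
jar_rack [([0.395, 0.209, 0.033], 0.89), ([0.416, 0.102, 0.094], 0.47)]
order_bell [([0.422, -0.278, 0.027], 0.66)]
tape_1 [([0.639, -0.347, 0.021], 0.96)]
dip_dish_2 [([0.544, -0.343, 0.01], 0.67), ([0.577, -0.15, 0.051], 0.56)]
top cam (array([0.4026, 0.0004, 1.2123]), array([ 0.1007, -0.0029, -0.9949]))
handwheel [([0.577, -0.065, 0.052], 0.58)]
reader_window [([0.603, -0.182, 0.076], 0.84), ([0.43, 0.16, 0.119], 0.21)]
reader_stand [([0.589, -0.145, 0.034], 0.73), ([0.422, 0.162, 0.035], 0.16)]
sleeve_top [([0.601, -0.186, 0.074], 0.94)]
spice_jar_1 [([0.427, 0.083, 0.114], 0.57), ([0.526, 0.043, 0.107], 0.57), ([0.428, 0.166, 0.115], 0.56)]
mill_1 [([0.422, 0.241, 0.086], 0.74), ([0.428, 0.334, 0.082], 0.71)]
jar_rack [([0.425, 0.162, 0.035], 0.74)]
order_bell [([0.433, -0.294, 0.026], 0.65)]
tape_1 [([0.643, -0.318, 0.023], 0.8)]
dip_dish_2 [([0.549, -0.334, 0.006], 0.75)]
{'time_s': 1.1, 'joint_positions': array([-79.4399,  30.2219,  82.0897,  -0.0006,  67.6904, -10.2268]), 'qvel': array([-0.0668,  0.069 ,  0.0464,  0.0197,  0.0809,  0.0692]), 'tau': array([  0.0001, -44.0028, -17.6988,   0.0634,   0.0504,  -0.    ]), 'position': array([ 0.2218, -0.5843,  0.2396]), 'tcp_rot': array([[ 0.9349,  0.3549, -0.    ],
       [ 0.3549, -0.9349,  0.    ],
       [-0.    , -0.    , -1.    ]]), 'force': array([ 0.2187,  0.4346, -0.381 ]), 'moment': array([-0.0352, -0.0323,  0.0633]), 'grasp_force': 0.0, 'opening': 0.9988330332960116}
```

View pics/side0.png

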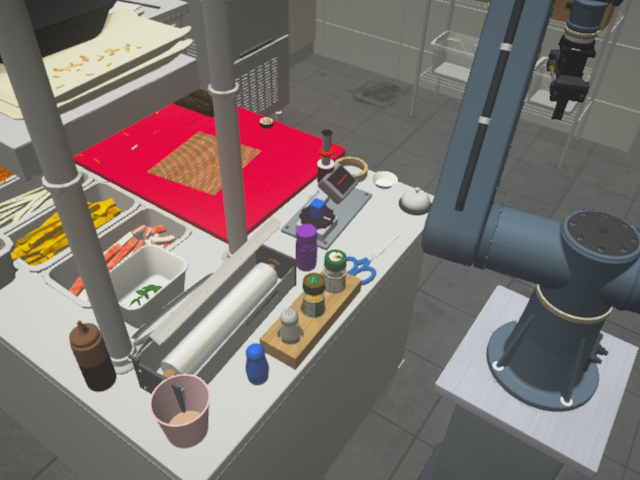

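View pics/top0.png

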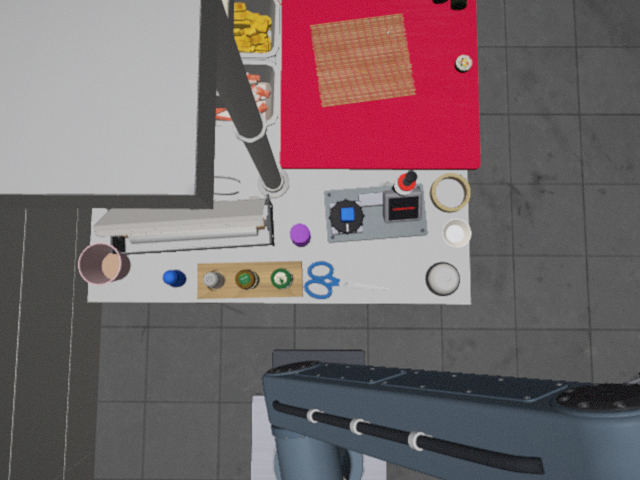

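Side view: green-lidded jar at (333,262), the wheel at (318,210), the red ring at (326,153). Top view: jar at (281,280), wheel at (347,215), ring at (405,182). The brown-lidded jar, grey shaker, purple and blue look-alikes stand apart from it. I'll crop both views for exact points.

Run:
```python
import cv2
s=cv2.imread('pics/side0.png')[120:250,270:390];t=cv2.imread('pics/top0.png')[165:250,315:435]
cv2.imwrite('pics/sc.png',cv2.resize(s,None,fx=4.6,fy=4.6,interpolation=cv2.INTER_CUBIC))
cv2.imwrite('pics/tc.png',cv2.resize(t,None,fx=6,fy=6,interpolation=cv2.INTER_CUBIC))
```

```text
(no output)
```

View pics/sc.png

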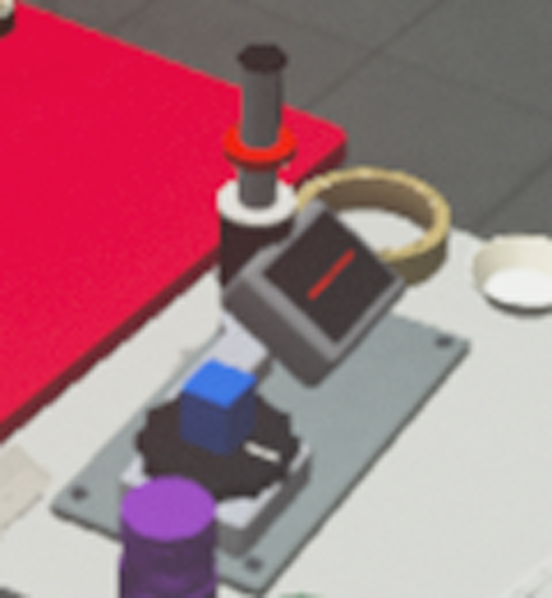

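View pics/tc.png

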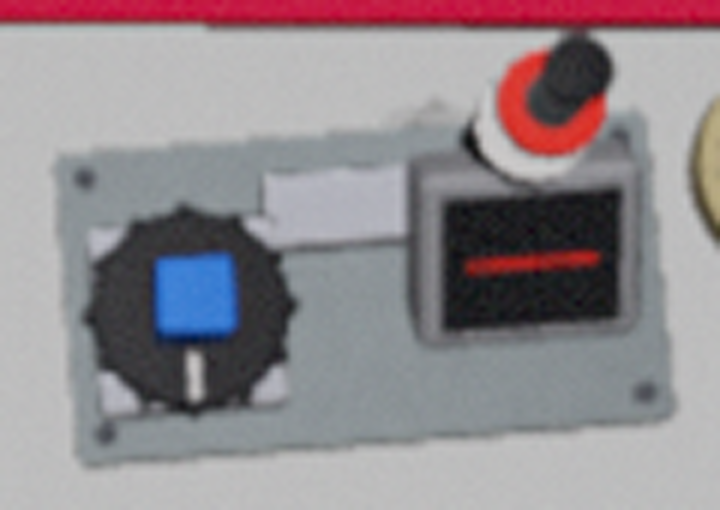

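Side crop: boss top face corners about (218,360),(257,378),(226,405),(182,388), red ring centred near (259,145), white sleeve top at (257,201). Top crop: boss at (196,293), white line pointing almost straight to the plate's front, plate corners (58,155),(643,110),(672,412),(88,463).

```bash
cat > fit.py <<'E'
from h import *
from scipy.optimize import least_squares
np.set_printoptions(precision=4,suppress=True)
S=cap('side');T=cap('top')
sp=lambda u,v:np.array([270+(u+.5)/4.6-.5,120+(v+.5)/4.6-.5]);tp=lambda u,v:np.array([315+(u+.5)/6-.5,165+(v+.5)/6-.5])
def W(p,l):
    c,s=np.cos(p[2]),np.sin(p[2]);return np.array([p[0]+c*l[0]-s*l[1],p[1]+s*l[0]+c*l[1],l[2]])
def res(p):
    r=[]
    # plate centre local y unknown: p[3]
    for (a,b),q in zip([(1,1),(1,-1),(-1,-1),(-1,1)],[(58,155),(643,110),(672,412),(88,463)]):
        r.append(proj(T,W(p,[p[8]+.065*a,p[3]+.1225*b,.012]))-tp(*q))
    for (a,b),q in zip([(-1,-1),(-1,1),(1,1)],[(468,346),(262,592),(53,508)][:3]):
        r.append(proj(S,W(p,[p[8]+.065*a,p[3]+.1225*b,.012]))-sp(*q))
    r.append(proj(T,W(p,[.048,0,.197]))-tp(581,62)); r.append(proj(S,W(p,[.048,0,.197]))-sp(262,58))
    w=W(p,[-.005,.132,p[4]]);a=p[2]+p[5]
    for (i,j),q,q2 in zip([(1,1),(1,-1),(-1,-1),(-1,1)],[(157,255),(236,252),(237,328),(159,331)],[(218,360),(257,378),(226,405),(182,388)]):
        pt=w+.015*np.array([np.cos(a)*i-np.sin(a)*j,np.sin(a)*i+np.cos(a)*j,0])
        r.append(proj(T,pt)-tp(*q))
    r.append(proj(S,w)-sp(220,382))
    # white line mid
    # ring mid height centre, sleeve top centre
    r.append(proj(S,W(p,[.048,0,p[6]]))-sp(259,145)); r.append(proj(T,W(p,[.048,0,p[6]+.0045]))-tp(552,102))
    r.append(proj(S,W(p,[.048,0,p[7]]))-sp(257,202)); 
    return np.array(r).ravel()
p0=[.6,-.18,.1,.04,.085,0,.145,.11,0]
o=least_squares(res,p0,loss='soft_l1');print(o.x);print(o.fun.reshape(-1,2))
p=o.x;print('wheel',W(p,[-.005,.132,p[4]]),'col',W(p,[.048,0,0]))
# jar lid top: colour blobs
for c,n in((S,'side'),(T,'top')):
    for d in finder.outline_of(n,'spice_jar_1'):
        m=np.argwhere(d['pixels']);print(n,d['confidence'],len(m),m.mean(0)[::-1],m.min(0)[::-1],m.max(0)[::-1], 'at z.106',atz(c,*m.mean(0)[::-1],.116))
    for d in finder.outline_of(n,'jar_rack')[:1]:
        m=np.argwhere(d['pixels']).astype(np.int32)[:,::-1].copy();b=cv2.boxPoints(cv2.minAreaRect(m));print([atz(c,*q,.035) for q in b])
s=proj(S,[.43,.083,.116]);print(s)
E
python3 fit.py
```

```text
[ 0.5931 -0.197   0.0829  0.0595  0.0884 -0.0555  0.138   0.1015  0.0034]
[[-1.275   0.2464]
 [ 0.3981 -0.0715]
 [ 0.8813  1.896 ]
 [-2.0213  1.2823]
 [ 0.3702 -1.9998]
 [-0.6048 -1.2064]
 [-1.9522 -1.9727]
 [ 0.1237  0.7806]
 [-0.6912 -1.7618]
 [ 0.0956  0.3294]
 [-0.0143  0.519 ]
 [ 0.2187  0.786 ]
 [ 0.1276  0.5948]
 [-0.9701 -0.3885]
 [-0.8434  0.0941]
 [ 0.3025 -0.1747]
 [-0.8839 -0.0257]]
wheel [ 0.5772 -0.0659  0.0884] col [ 0.641  -0.1931  0.    ]
side 0.69 925 [313.5719 295.1578] [302 273] [325 316] at z.106 [0.4006 0.1993 0.116 ]
side 0.64 877 [335.2839 271.2851] [324 250] [346 293] at z.106 [0.4023 0.1218 0.116 ]
side 0.57 960 [306.5521 247.2448] [296 224] [318 271] at z.106 [0.4889 0.0984 0.116 ]
[array([0.4605, 0.305 , 0.035 ]), array([0.4777, 0.0131, 0.035 ]), array([0.3627, 0.048 , 0.035 ]), array([0.3623, 0.3215, 0.035 ])]
top 0.87 400 [246.585  278.8925] [235 269] [259 288] at z.106 [0.4264 0.1594 0.116 ]
top 0.78 386 [281.2332 278.0285] [270 268] [292 288] at z.106 [0.4286 0.0827 0.116 ]
top 0.73 379 [299.4406 234.6939] [290 223] [310 246] at z.106 [0.5253 0.0431 0.116 ]
[array([0.4679, 0.2924, 0.035 ]), array([0.4747, 0.0411, 0.035 ]), array([0.3887, 0.0385, 0.035 ]), array([0.3817, 0.2879, 0.035 ])]
[334.4059 254.664 ]
```

```bash
cat > go.py <<'E'
import sys
from h import *
from scipy.spatial.transform import Rotation as Ro
def down(yaw): # yaw of tool y, degrees
    a=np.radians(yaw);y=np.array([np.cos(a),np.sin(a),0]);z=np.array([0,0,-1.]);return np.array([np.cross(y,z),y,z]).T
def go(p,R):
    s=bot.read_state();R0=np.array(s['tcp_rot']);d=R0.T@(np.array(p)-s['position']);w=Ro.from_matrix(R0.T@R).as_rotvec(degrees=True)
    print('t',round(s['time_s'],2),'row',np.round(d,4).tolist(),np.round(w,2).tolist(),'j',np.round(s['joint_positions'],1).tolist(),'F',np.round(s['force'],1),'open',round(s['opening']*87,1),'g',s['grasp_force'])
if __name__=='__main__': go([float(v) for v in sys.argv[1:4]],down(float(sys.argv[4])))
E
python3 go.py .577 -.066 .15 1.6
```

```text
t 1.4 row [0.516, -0.3585, 0.0896] [-0.0, -0.0, -70.81] j [-79.4, 30.2, 82.1, 0.0, 67.7, -10.2] F [0.1 0.9 1.2] open 87.0 g 0.0
```

The manual's scale: shifts go in shares of 60 cm and turns go in shares of pi rad. Converting my numbers, 0.26 m / 0.6 = 0.4333, 0.15 m / 0.6 = 0.25, -47 degrees / 180 = -0.2611.

Request:
{"method": "play_rows", "body": {"motion": [[[0.0667,-0.0467,0,0,0,-0.0389],[0.1333,-0.0933,0,0,0,-0.0778],[0.2,-0.1383,0,0,0,-0.1111],[0.25,-0.1733,0,0,0,-0.1444],[0.3,-0.2083,0,0,0,-0.1778],[0.35,-0.2433,0,0,0,-0.2111],[0.4,-0.2783,0,0,0,-0.2444],[0.4333,-0.3017,0,0,0,-0.2611]]], "fingers": 0.087}}

```text
time_s: 2.07
position: [0.4019, -0.3191, 0.2397]
tcp_rot: [[0.372, 0.928, 0.0], [0.928, -0.372, 0.002], [0.002, -0.0, -1.0]]
force: [0.9, -0.2, 0.2]
opening: 1.0
grasp_force: 0.0
```

```bash
python3 go.py .577 -.066 .16 1.6
```

```text
t 2.07 row [0.2999, 0.0684, 0.0801] [-0.01, -0.1, -23.45] j [-51.0, 21.7, 97.9, 0.1, 60.5, -29.2] F [ 0.9 -0.2  0.2] open 87.0 g 0.0
```

Converted, 0.285 m / 0.6 = 0.475, 0.01 m / 0.6 = 0.0167, -23.4 degrees / 180 = -0.13.

Request:
{"method": "play_rows", "body": {"motion": [[[0.0583,0.0133,0,0,0,-0.0167],[0.1167,0.0267,0,0,0,-0.0333],[0.1833,0.0417,0,0,0,-0.05],[0.25,0.0567,0.0167,0,0,-0.0667],[0.3167,0.0717,0.0333,0,0,-0.0833],[0.3767,0.0867,0.05,0,0,-0.1],[0.4333,0.0983,0.0667,0,0,-0.1167],[0.475,0.1083,0.0833,0,0,-0.13]]]}}

```text
time_s: 2.73
position: [0.57, -0.0808, 0.1893]
tcp_rot: [[-0.025, 1.0, 0.001], [1.0, 0.025, 0.0], [0.0, 0.001, -1.0]]
force: [0.5, -0.8, -0.2]
opening: 0.999
grasp_force: 0.0
```

```bash
python3 go.py .577 -.066 .078 1.6
python3 - <<'E'
from h import *
c=cap('top');s=cap('side')
a=cv2.resize(c['frame'][165:250,315:435],None,fx=4,fy=4,interpolation=2);b=cv2.resize(s['frame'][120:250,270:390],None,fx=4,fy=4,interpolation=2)
o=np.zeros((520,480,3),np.uint8);o=np.hstack([np.pad(a[:, :400],((0,180),(0,0),(0,0))),b[:,:390]])
cv2.imwrite('pics/w1.png',o[:,:,::-1])
E
```

```text
t 2.73 row [0.0145, 0.0072, 0.1113] [0.06, -0.02, -0.17] j [-19.2, 30.0, 92.2, 0.0, 57.7, -20.7] F [ 0.5 -0.8 -0.2] open 86.9 g 0.0
```

View pics/w1.png

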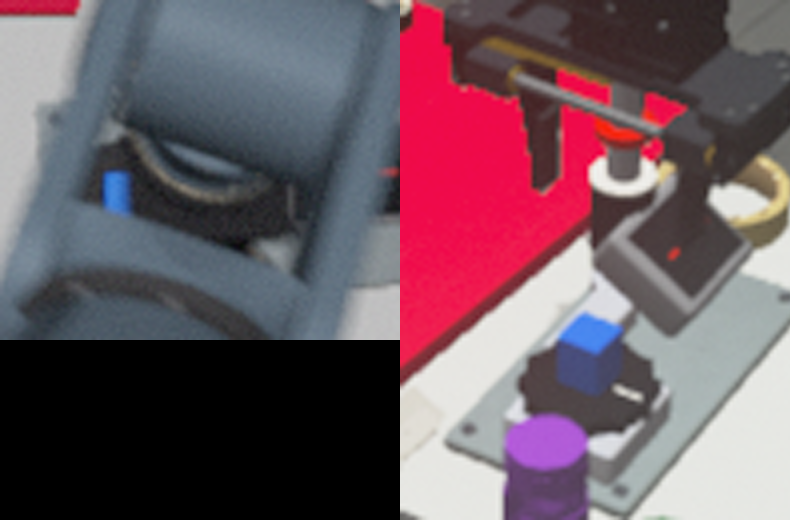

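The gripper is above the boss, its jaws across x. The boss is clear at (590,350) and the ring shows at (625,130).

Converted, 0.111 m / 0.6 = 0.185, 0.108 m / 0.6 = 0.18.

Request:
{"method": "play_rows", "body": {"motion": [[[0.0242,0.0117,0.05,0,0,0],[0.0242,0.0117,0.1,0,0,0],[0.0242,0.0117,0.1417,0,0,0],[0.0242,0.0117,0.1667,0,0,0],[0.0242,0.0117,0.18,0,0,0],[0.0242,0.0117,0.185,0,0,0],[0.0242,0.0117,0.185,0,0,0],[0.0242,0.0117,0.185,0,0,0]]]}}

```text
time_s: 3.5
position: [0.576, -0.0696, 0.0796]
tcp_rot: [[-0.02, 1.0, 0.002], [1.0, 0.02, -0.001], [-0.001, 0.002, -1.0]]
force: [-0.4, -0.7, -0.1]
opening: 1.0
grasp_force: 0.0
```

Request:
{"method": "play_rows", "body": {"motion": [[[0,0,0,0,0,0],[0,0,0,0,0,0],[0,0,0,0,0,0],[0,0,0,0,0,0],[0,0,0,0,0,0],[0,0,0,0,0,0],[0,0,0,0,0,0],[0,0,0,0,0,0]]], "fingers": 0.0}}

```text
time_s: 4.17
position: [0.5753, -0.0688, 0.0785]
tcp_rot: [[-0.021, 1.0, -0.0], [1.0, 0.021, 0.0], [0.0, -0.0, -1.0]]
force: [-0.9, -0.2, 0.5]
opening: 0.476
grasp_force: 0.0
```

```bash
python3 go.py .577 -.066 .078 1.6; python3 -c "
from h import *
print(bot.read_state()['moment'])"
```

```text
t 4.17 row [0.0028, 0.0018, 0.0005] [-0.0, -0.0, -0.41] j [-17.9, 39.7, 95.8, 0.0, 44.5, -19.1] F [-0.9 -0.2  0.5] open 41.4 g 0.0
[-0.06136904 -0.12655675 -0.06600632]
```

Converted, 0.002 m / 0.6 = 0.0033, 0.001 m / 0.6 = 0.0017.

Request:
{"method": "play_rows", "body": {"motion": [[[0.0033,0.0017,0,0,0,0],[0.0033,0.0017,0,0,0,0],[0.0033,0.0017,0,0,0,0],[0.0033,0.0017,0,0,0,0],[0.0033,0.0017,0,0,0,0],[0.0033,0.0017,0,0,0,0],[0.0033,0.0017,0,0,0,0],[0.0033,0.0017,0,0,0,0]]]}}

```text
time_s: 4.83
position: [0.5772, -0.0666, 0.0786]
tcp_rot: [[-0.02, 1.0, 0.002], [1.0, 0.02, 0.0], [0.0, 0.002, -1.0]]
force: [4.5, 3.7, -3.4]
opening: 0.345
grasp_force: 29.8
```

```bash
python3 go.py .577 -.066 .078 1.6; python3 -c "
from h import *
print(bot.read_state()['moment'])"
```

```text
t 4.83 row [0.0006, -0.0002, 0.0006] [0.12, -0.01, -0.43] j [-17.6, 39.8, 95.7, 0.1, 44.5, -18.8] F [ 4.5  3.7 -3.4] open 30.0 g 29.763541049323976
[ 0.45279237 -0.76996868  0.05354029]
```

Converted, 40 degrees / 180 = 0.2222.

Request:
{"method": "play_rows", "body": {"motion": [[[0,0,0,0,0,0.0278],[0,0,0,0,0,0.0611],[0,0,0,0,0,0.0944],[0,0,0,0,0,0.1278],[0,0,0,0,0,0.1611],[0,0,0,0,0,0.1944],[0,0,0,0,0,0.2222],[0,0,0,0,0,0.2222]]]}}

```text
time_s: 5.5
position: [0.5754, -0.066, 0.0785]
tcp_rot: [[0.628, 0.778, -0.002], [0.778, -0.628, 0.001], [-0.0, -0.002, -1.0]]
force: [0.5, 3.9, 0.3]
opening: 0.342
grasp_force: 29.7
```

```bash
python3 go.py .577 -.066 .078 1.6; python3 -c "
from h import *
print(bot.read_state()['moment'])"
```

```text
t 5.5 row [0.001, 0.0012, 0.0005] [-0.12, -0.04, -40.51] j [-17.6, 39.7, 95.8, 0.1, 44.6, 21.3] F [0.5 3.9 0.3] open 29.8 g 29.693569047376513
[ 0.51076932 -0.27499327 -0.08328002]
```

Turning well, with low forces. Continue.

Converted, 40 degrees / 180 = 0.2222.

Request:
{"method": "play_rows", "body": {"motion": [[[0,0,0,0,0,0.0278],[0,0,0,0,0,0.0611],[0,0,0,0,0,0.0944],[0,0,0,0,0,0.1278],[0,0,0,0,0,0.1611],[0,0,0,0,0,0.1944],[0,0,0,0,0,0.2222],[0,0,0,0,0,0.2222]]]}}

```text
time_s: 6.17
position: [0.5743, -0.0645, 0.0785]
tcp_rot: [[0.981, 0.193, -0.004], [0.193, -0.981, 0.004], [-0.003, -0.004, -1.0]]
force: [-1.0, 8.5, 2.9]
opening: 0.341
grasp_force: 29.7
```

Converted, 40 degrees / 180 = 0.2222.

Request:
{"method": "play_rows", "body": {"motion": [[[0,0,0,0,0,0.0278],[0,0,0,0,0,0.0611],[0,0,0,0,0,0.0944],[0,0,0,0,0,0.1278],[0,0,0,0,0,0.1611],[0,0,0,0,0,0.1944],[0,0,0,0,0,0.2222],[0,0,0,0,0,0.2222]]]}}

```text
time_s: 6.83
position: [0.5747, -0.0626, 0.0785]
tcp_rot: [[0.875, -0.484, -0.003], [-0.484, -0.875, 0.007], [-0.006, -0.004, -1.0]]
force: [2.6, 14.5, 3.2]
opening: 0.344
grasp_force: 29.8
```

```bash
python3 go.py .577 -.066 .078 1.6;python3 - <<'E'
from h import *
s=cap('side','s2')
cv2.imwrite('pics/w2.png',cv2.resize(s['frame'][120:200,290:370],None,fx=7,fy=7,interpolation=2)[:,:,::-1])
E
```

```text
t 6.83 row [0.0037, 0.0018, 0.0005] [-0.51, -0.04, -120.53] j [-17.4, 39.7, 95.8, 0.4, 44.7, 101.2] F [ 2.6 14.5  3.2] open 30.0 g 29.800375832710415
```

View pics/w2.png

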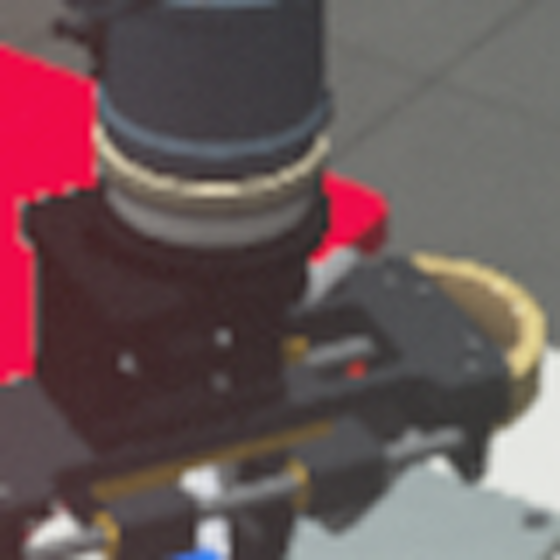

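The arm hides the ring and the sleeve here. I'll turn another 12°, release, and back off to measure.

Converted, -0.001 m / 0.6 = -0.0017, 12 degrees / 180 = 0.0667.

Request:
{"method": "play_rows", "body": {"motion": [[[0.0017,-0.0017,0,0,0,0.0222],[0.0017,-0.0017,0,0,0,0.0444],[0.0017,-0.0017,0,0,0,0.0667],[0.0017,-0.0017,0,0,0,0.0667],[0.0017,-0.0017,0,0,0,0.0667]]]}}

```text
time_s: 7.3
position: [0.5751, -0.0621, 0.0785]
tcp_rot: [[0.757, -0.653, -0.005], [-0.653, -0.757, 0.007], [-0.009, -0.002, -1.0]]
force: [0.0, 13.8, 4.1]
opening: 0.344
grasp_force: 29.8
```

Request:
{"method": "play_rows", "body": {"motion": [[[0,0,0,0,0,0],[0,0,0,0,0,0],[0,0,0,0,0,0],[0,0,0,0,0,0],[0,0,0,0,0,0],[0,0,0,0,0,0],[0,0,0,0,0,0],[0,0,0,0,0,0]]], "fingers": 0.07}}

```text
time_s: 7.97
position: [0.5776, -0.0667, 0.0785]
tcp_rot: [[0.757, -0.654, -0.0], [-0.654, -0.757, -0.0], [-0.0, 0.0, -1.0]]
force: [-0.3, 0.3, -0.3]
opening: 0.785
grasp_force: 0.0
```

Converted, -0.2 m / 0.6 = -0.3333, -0.19 m / 0.6 = -0.3167.

Request:
{"method": "play_rows", "body": {"motion": [[[0,0,-0.0333,0,0,0],[0,0,-0.0833,0,0,0],[0,0,-0.15,0,0,0],[0,0,-0.2167,0,0,0],[0,0,-0.2833,0,0,0],[0,0,-0.3167,0,0,0],[0,0,-0.3333,0,0,0],[0,0,-0.3333,0,0,0]]]}}

```text
time_s: 8.63
position: [0.5788, -0.0668, 0.2811]
tcp_rot: [[0.757, -0.654, 0.005], [-0.654, -0.757, -0.002], [0.005, -0.002, -1.0]]
force: [-0.7, 0.0, 0.9]
opening: 0.809
grasp_force: 0.0
```

```bash
python3 go.py .42 .1 .28 -60
```

```text
t 8.63 row [-0.2292, -0.0225, 0.0] [0.07, -0.33, -70.81] j [-17.6, 24.2, 85.7, -0.0, 69.7, 113.2] F [-0.7  0.   0.9] open 70.3 g 0.0
```

Converted, -0.2 m / 0.6 = -0.3333, -0.195 m / 0.6 = -0.325.

Request:
{"method": "play_rows", "body": {"motion": [[[-0.05,0,0,0,0,0],[-0.1083,0,0,0,0,0],[-0.1667,0,0,0,0,0],[-0.225,0,0,0,0,0],[-0.275,0,0,0,0,0],[-0.3083,0,0,0,0,0],[-0.325,0,0,0,0,0],[-0.3333,0,0,0,0,0]]]}}

```text
time_s: 9.3
position: [0.4241, 0.0651, 0.277]
tcp_rot: [[0.758, -0.653, -0.004], [-0.653, -0.758, 0.0], [-0.003, 0.002, -1.0]]
force: [0.6, -0.5, 0.2]
opening: 0.806
grasp_force: 0.0
```

Run:
```python
from h import *
s=cap('side','s3');t=cap('top','t3')
a=cv2.resize(s['frame'][120:200,305:370],None,fx=6,fy=6,interpolation=2);b=cv2.resize(t['frame'][165:245,325:390],None,fx=6,fy=6,interpolation=2)
cv2.imwrite('pics/w3.png',np.hstack([a,b])[:,:,::-1])
```

```text
(no output)
```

View pics/w3.png

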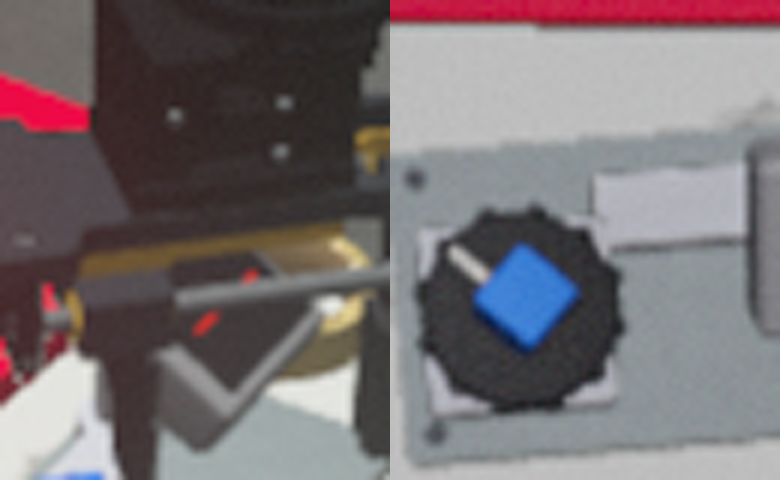

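The boss has turned cleanly (centre at about (527,297), line now to upper left). The side view is still blocked by the gripper, so I'll move it to the right.

Converted, 0.242 m / 0.6 = 0.4033, 0.218 m / 0.6 = 0.3633.

Request:
{"method": "play_rows", "body": {"motion": [[[0.0333,0.045,0,0,0,0],[0.0717,0.0967,0,0,0,0],[0.1117,0.15,0,0,0,0],[0.1517,0.2033,0,0,0,0],[0.1917,0.2567,0,0,0,0],[0.2317,0.31,0,0,0,0],[0.2717,0.3633,0,0,0,0],[0.3,0.4033,0,0,0,0]]]}}

```text
time_s: 10.07
position: [0.4047, -0.242, 0.2783]
tcp_rot: [[0.755, -0.656, 0.001], [-0.656, -0.755, -0.002], [0.003, 0.001, -1.0]]
force: [1.3, 0.4, -0.0]
opening: 0.803
grasp_force: 0.0
```

```bash
python3 go.py .577 -.066 .15 1.6
python3 - <<'E'
from h import *
s=cap('side','s3b');t=cap('top','t3b')
b0=cv2.imread('pics/side0.png')[:,:,::-1]
a=cv2.resize(s['frame'][120:180,305:355],None,fx=8,fy=8,interpolation=2);b=cv2.resize(b0[120:180,305:355],None,fx=8,fy=8,interpolation=2)
cv2.imwrite('pics/w4.png',np.hstack([a,b])[:,:,::-1])
E
```

```text
t 10.07 row [0.0142, -0.246, 0.1281] [0.2, -0.0, -132.59] j [-44.5, 15.4, 100.7, -0.1, 63.8, 86.6] F [ 1.3  0.4 -0. ] open 69.8 g 0.0
```

View pics/w4.png

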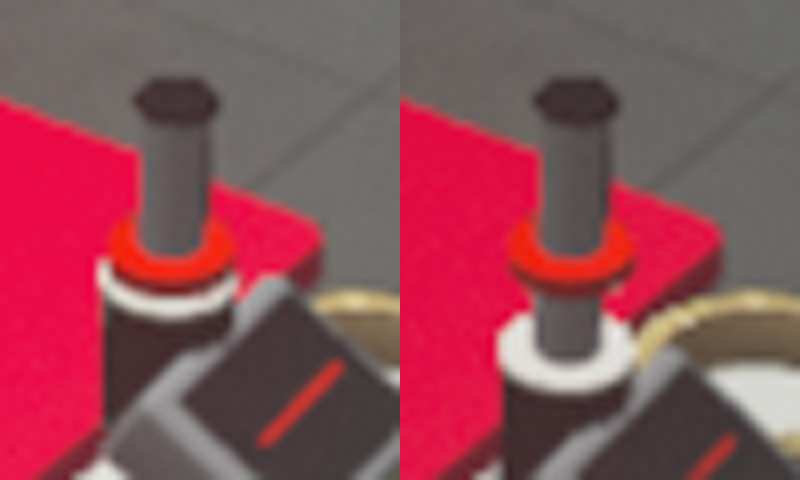

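After 132° the sleeve has risen most of the way to the ring: its white edge is at (170,310) in the left half, against (570,385) before (right half). I'll fit a small ray-cast model to both pictures to get the gap that's left.

```bash
cat > gap.py <<'E'
from h import *
from scipy.optimize import minimize
from scipy.ndimage import gaussian_filter
import sys
np.set_printoptions(precision=4,suppress=True)
c=cap('side'); A=cv2.imread('pics/side0.png').astype(float); B=cv2.imread('pics/%s.png'%sys.argv[1]).astype(float)
ax0=np.array([.641,-.1931]); n=4; U0,U1,V0,V1=316,336,132,166
uu,vv=np.meshgrid((np.arange((U1-U0)*n)+.5)/n-.5+U0,(np.arange((V1-V0)*n)+.5)/n-.5+V0)
K=np.array(c['camera_matrix']);R=np.array(c['R']);t=np.array(c['t']);O=-R.T@t
def cls(du,zr,zs,band):
    D=np.stack([uu-du,vv,np.ones_like(uu)],-1)@np.linalg.inv(K).T@R
    o=O[:2]-ax0;d=D[...,:2]
    best=np.full(uu.shape,np.inf);lab=np.full(uu.shape,-1)
    def upd(s,ok,l):
        m=ok&(s<best);best[m]=s[m];lab[m]=(l[m] if isinstance(l,np.ndarray) else l)
    a=(d**2).sum(-1);b=d@o
    def cyl(r,z0,z1,l):
        disc=b*b-a*(o@o-r*r);s=(-b-np.sqrt(np.maximum(disc,0)))/a;z=O[2]+s*D[...,2]
        ll=l(z) if callable(l) else l;upd(s,(disc>0)&(z>z0)&(z<z1),ll)
    def disk(r,zz,l):
        s=(zz-O[2])/D[...,2];p=o+s[...,None]*d;upd(s,(p**2).sum(-1)<r*r,l)
    cyl(.011,0,.197,0);cyl(.0205,zr,zr+.009,2);disk(.0205,zr+.009,1)
    cyl(.021,zs-.055,zs,lambda z:np.where(z>zs-band,4,5));disk(.021,zs,3)
    return lab
def ev(p,full=False):
    du,zr,zs0,band,rise=p[:5];tot=0
    for I,zs in((A,zs0),(B,zs0+rise)):
        L=cls(du,zr,zs,band)
        M=[gaussian_filter((L==k).astype(float),.6*n).reshape(V1-V0,n,U1-U0,n).mean((1,3)) for k in range(6)]
        M=np.stack(M,-1);u=np.arange(U0,U1);uc=proj(c,[*ax0,.13])[0]+du
        w=(abs(u-uc)<6)[None,:]&(M.sum(-1)>.98)
        X=M[w];Y=I[V0:V1,U0:U1][w]
        # shared colours
        lam=1e-2*np.eye(6);C=np.linalg.solve(X.T@X+lam,X.T@Y);r=Y-X@C
        tot+=(np.minimum(abs(r),60)**2).mean()
    return tot
best=None
for zr in(.13,.134,.138):
  for g in(.026,.03,.034):
    for bd in(.003,.006):
      o=minimize(ev,[0,zr,zr-g,bd,.0277],method='Nelder-Mead',options=dict(initial_simplex=np.array([0,zr,zr-g,bd,.0277])+np.vstack([np.zeros(5),np.diag([.6,.003,.003,.002,.001])]),maxiter=250))
      if best is None or o.fun<best.fun:best=o
      print(o.x,'gap0 %.4f gap %.4f'%(o.x[1]-o.x[2],o.x[1]-o.x[2]-o.x[4]),round(o.fun,1))
E
python3 gap.py s3b
```

```text
[0.7169 0.1337 0.1041 0.0028 0.0278] gap0 0.0296 gap 0.0018 312.7
[0.7219 0.1337 0.1043 0.0039 0.0281] gap0 0.0294 gap 0.0013 303.6
[0.702  0.1338 0.1042 0.0018 0.0269] gap0 0.0296 gap 0.0027 318.9
[0.7288 0.1337 0.1043 0.0033 0.0275] gap0 0.0294 gap 0.0019 308.0
[ 0.7052  0.1337  0.1018 -0.0028  0.0282] gap0 0.0319 gap 0.0037 445.5
[0.7036 0.1337 0.1042 0.0044 0.0286] gap0 0.0295 gap 0.0008 303.5
[0.7067 0.1337 0.1042 0.0044 0.028 ] gap0 0.0295 gap 0.0015 307.2
[0.7348 0.1337 0.1044 0.0039 0.028 ] gap0 0.0293 gap 0.0013 304.6
[0.7286 0.1337 0.1043 0.0031 0.0272] gap0 0.0295 gap 0.0022 310.8
[0.7296 0.1337 0.1044 0.0041 0.0282] gap0 0.0293 gap 0.0011 303.2
[0.7094 0.1337 0.1041 0.0026 0.0271] gap0 0.0297 gap 0.0026 313.7
[0.7296 0.1337 0.1044 0.0043 0.0283] gap0 0.0293 gap 0.0010 303.1
[0.7285 0.1337 0.1043 0.0057 0.0292] gap0 0.0294 gap 0.0002 304.0
[0.7568 0.1336 0.1041 0.0069 0.0315] gap0 0.0295 gap -0.0021 297.0
[0.7317 0.1337 0.1044 0.0048 0.0285] gap0 0.0293 gap 0.0009 303.4
[0.7572 0.1337 0.1045 0.0047 0.0287] gap0 0.0292 gap 0.0004 303.9
[0.7068 0.1337 0.1042 0.0039 0.0282] gap0 0.0295 gap 0.0013 304.2
[0.7205 0.1337 0.1043 0.005  0.0284] gap0 0.0294 gap 0.0010 305.2
```

```bash
cat >> gap.py <<'E'
p=best.x;print(p)
uc=int(round(proj(c,[*ax0,.13])[0]+p[0]));print('axis col',uc)
L1=cls(p[0],p[1],p[2],p[3]);L2=cls(p[0],p[1],p[2]+p[4],p[3])
for v in range(V0,V1):
    k=(uc-U0)*n+n//2;print(v,A[v,uc-1:uc+2].mean(0)[::-1].astype(int),L1[(v-V0)*n:(v-V0)*n+n,k],B[v,uc-1:uc+2].mean(0)[::-1].astype(int),L2[(v-V0)*n:(v-V0)*n+n,k])
E
python3 gap.py s3b | tail -36
```

```text
[0.7568 0.1336 0.1041 0.0069 0.0315]
axis col 326
132 [63 49 49] [-1 -1 -1 -1] [68 52 54] [-1 -1 -1 -1]
133 [63 50 50] [-1  0  0  0] [69 54 56] [-1  0  0  0]
134 [62 46 46] [0 0 0 0] [66 48 49] [0 0 0 0]
135 [70 57 58] [0 0 0 0] [76 62 63] [0 0 0 0]
136 [85 77 78] [0 0 0 0] [92 82 82] [0 0 0 0]
137 [90 82 82] [0 0 0 0] [95 86 87] [0 0 0 0]
138 [90 82 81] [0 0 0 0] [96 87 88] [0 0 0 0]
139 [89 81 82] [0 0 0 0] [96 86 86] [0 0 0 0]
140 [89 81 81] [0 0 0 0] [97 86 86] [0 0 0 0]
141 [91 81 82] [0 0 0 0] [97 87 87] [0 0 0 0]
142 [90 81 81] [0 0 0 0] [97 87 87] [0 0 0 0]
143 [90 81 81] [0 0 0 0] [96 86 87] [0 0 0 0]
144 [90 81 82] [0 0 0 0] [97 87 87] [0 0 0 0]
145 [89 80 81] [0 0 0 0] [97 87 87] [0 0 0 0]
146 [89 80 80] [0 0 0 0] [96 87 86] [0 0 0 0]
147 [90 81 82] [0 0 0 0] [96 86 86] [0 0 0 0]
148 [91 81 81] [0 0 0 0] [98 87 87] [0 0 0 0]
149 [90 81 81] [0 0 0 0] [97 86 87] [0 0 0 0]
150 [89 81 81] [0 0 0 0] [97 87 86] [0 0 0 0]
151 [94 80 80] [0 0 0 0] [101  85  86] [0 0 0 0]
152 [195  64  62] [0 0 1 1] [210  69  67] [0 0 1 1]
153 [239  37  23] [1 1 1 1] [244  40  25] [1 1 1 1]
154 [221  38  29] [1 1 1 2] [231  41  30] [1 1 1 2]
155 [145  40  38] [2 2 2 2] [156  43  41] [2 2 2 2]
156 [110  39  37] [2 2 2 2] [118  43  40] [2 2 2 2]
157 [100  63  62] [2 2 2 0] [190 174 168] [2 4 4 4]
158 [91 82 81] [0 0 0 0] [222 219 214] [4 4 4 4]
159 [92 82 82] [0 0 0 0] [167 160 152] [4 4 4 5]
160 [91 82 82] [0 0 0 0] [88 72 70] [5 5 5 5]
161 [91 81 82] [0 0 0 0] [68 45 46] [5 5 5 5]
162 [91 82 83] [0 0 0 0] [68 45 46] [5 5 5 5]
163 [91 82 82] [0 0 0 0] [69 45 48] [5 5 5 5]
164 [92 82 82] [0 0 0 0] [83 65 67] [5 5 5 5]
165 [153 148 144] [0 0 3 3] [114 104 105] [5 5 5 5]
```

```bash
sed -i 's/132,166/137,173/' gap.py; sed -i 's/^      print.*$//' gap.py; python3 gap.py s3b | sed -n '1,2p;15,50p'
```

```text
[0.7156 0.1337 0.1041 0.0033 0.0286]
axis col 326
149 [90 81 81] [0 0 0 0] [97 86 87] [0 0 0 0]
150 [89 81 81] [0 0 0 0] [97 87 86] [0 0 0 0]
151 [94 80 80] [0 0 0 0] [101  85  86] [0 0 0 0]
152 [195  64  62] [0 0 1 1] [210  69  67] [0 0 1 1]
153 [239  37  23] [1 1 1 1] [244  40  25] [1 1 1 1]
154 [221  38  29] [1 1 1 2] [231  41  30] [1 1 1 2]
155 [145  40  38] [2 2 2 2] [156  43  41] [2 2 2 2]
156 [110  39  37] [2 2 2 2] [118  43  40] [2 2 2 2]
157 [100  63  62] [2 2 2 0] [190 174 168] [2 2 2 3]
158 [91 82 81] [0 0 0 0] [222 219 214] [3 4 4 4]
159 [92 82 82] [0 0 0 0] [167 160 152] [4 4 5 5]
160 [91 82 82] [0 0 0 0] [88 72 70] [5 5 5 5]
161 [91 81 82] [0 0 0 0] [68 45 46] [5 5 5 5]
162 [91 82 83] [0 0 0 0] [68 45 46] [5 5 5 5]
163 [91 82 82] [0 0 0 0] [69 45 48] [5 5 5 5]
164 [92 82 82] [0 0 0 0] [83 65 67] [5 5 5 5]
165 [153 148 144] [0 0 3 3] [114 104 105] [5 5 5 5]
166 [213 210 203] [3 3 3 3] [145 140 141] [5 5 5 5]
167 [223 220 215] [3 3 3 3] [159 155 156] [5 5 5 5]
168 [189 183 175] [4 4 4 4] [157 153 153] [5 5 5 5]
169 [96 85 81] [5 5 5 5] [142 137 139] [5 5 5 5]
170 [63 44 45] [5 5 5 5] [138 133 133] [5 5 5 5]
171 [64 45 46] [5 5 5 5] [148 144 144] [5 5 5 5]
172 [64 45 46] [5 5 5 5] [149 144 145] [5 5 5 5]
```

The gap comes out at about 2 to 3 mm, close to the 4 mm limit, so I'll regrip and add about 11°.

Converted, -0.247 m / 0.6 = -0.4117, -0.18 m / 0.6 = -0.3.

Request:
{"method": "play_rows", "body": {"motion": [[[0.0017,-0.0417,0,0,0,0],[0.005,-0.1,0,0,0,0],[0.0067,-0.1667,0,0,0,0],[0.01,-0.2333,0,0,0,0],[0.0133,-0.3,0,0,0,0],[0.0167,-0.3583,0,0,0,0],[0.0167,-0.4,0,0,0,0],[0.0167,-0.4117,0,0,0,0]]]}}

```text
time_s: 10.98
position: [0.5753, -0.0513, 0.2783]
tcp_rot: [[0.761, -0.649, 0.001], [-0.649, -0.761, 0.001], [0.0, -0.002, -1.0]]
force: [-0.3, 0.7, 0.9]
opening: 0.806
grasp_force: 0.0
```

```bash
python3 go.py .5745 -.062 .0785 -130.8
```

```text
t 10.98 row [0.0063, 0.009, 0.1998] [-0.1, -0.01, 0.34] j [-16.2, 24.1, 86.5, 0.1, 69.4, 114.2] F [-0.3  0.7  0.9] open 70.1 g 0.0
```

Converted, 0.2 m / 0.6 = 0.3333, 0.198 m / 0.6 = 0.33, 0.3 degrees / 180 = 0.0017.

Request:
{"method": "play_rows", "body": {"motion": [[[0.01,0.015,0.05,0,0,0.0017],[0.01,0.015,0.1167,0,0,0.0017],[0.01,0.015,0.1833,0,0,0.0017],[0.01,0.015,0.2417,0,0,0.0017],[0.01,0.015,0.2917,0,0,0.0017],[0.01,0.015,0.3167,0,0,0.0017],[0.01,0.015,0.33,0,0,0.0017],[0.01,0.015,0.3333,0,0,0.0017]]]}}

```text
time_s: 11.65
position: [0.5706, -0.0662, 0.0771]
tcp_rot: [[0.754, -0.657, -0.004], [-0.657, -0.754, 0.001], [-0.003, 0.002, -1.0]]
force: [0.7, -0.6, 0.1]
opening: 0.8
grasp_force: 0.0
```

Request:
{"method": "play_rows", "body": {"motion": [[[0,0,0,0,0,0],[0,0,0,0,0,0],[0,0,0,0,0,0],[0,0,0,0,0,0],[0,0,0,0,0,0],[0,0,0,0,0,0],[0,0,0,0,0,0],[0,0,0,0,0,0]]], "fingers": 0.0}}

```text
time_s: 12.32
position: [0.576, -0.0631, 0.0794]
tcp_rot: [[0.751, -0.66, 0.01], [-0.66, -0.751, 0.006], [0.004, -0.01, -1.0]]
force: [9.7, 15.9, -2.0]
opening: 0.342
grasp_force: 30.0
```

Request:
{"method": "play_rows", "body": {"motion": [[[0,0,0,0,0,0],[0,0,0,0,0,0],[0,0,0,0,0,0],[0,0,0,0,0,0]]]}}

```text
time_s: 12.65
position: [0.5761, -0.0631, 0.0794]
tcp_rot: [[0.751, -0.66, 0.009], [-0.66, -0.751, 0.005], [0.004, -0.01, -1.0]]
force: [10.3, 15.1, -0.9]
opening: 0.342
grasp_force: 29.9
```

```bash
python3 go.py .5745 -.062 .0785 -130.8
```

```text
t 12.65 row [-0.0019, 0.0002, 0.0009] [-0.57, -0.22, -0.49] j [-17.5, 39.5, 96.2, 0.6, 43.9, 113.3] F [10.3 15.1 -0.9] open 29.8 g 29.943292125772132
```

Converted, 11 degrees / 180 = 0.0611.

Request:
{"method": "play_rows", "body": {"motion": [[[0,0,0,0,0,0.0167],[0,0,0,0,0,0.0333],[0,0,0,0,0,0.05],[0,0,0,0,0,0.0611],[0,0,0,0,0,0.0611],[0,0,0,0,0,0.0611]]]}}

```text
time_s: 13.15
position: [0.5763, -0.063, 0.0794]
tcp_rot: [[0.611, -0.791, 0.01], [-0.791, -0.611, 0.005], [0.002, -0.011, -1.0]]
force: [8.6, 14.9, -2.7]
opening: 0.343
grasp_force: 30.0
```

Request:
{"method": "play_rows", "body": {"motion": [[[0,0,0,0,0,0],[0,0,0,0,0,0],[0,0,0,0,0,0],[0,0,0,0,0,0],[0,0,0,0,0,0],[0,0,0,0,0,0],[0,0,0,0,0,0],[0,0,0,0,0,0]]], "fingers": 0.07}}

```text
time_s: 13.82
position: [0.5718, -0.0672, 0.0785]
tcp_rot: [[0.614, -0.79, -0.0], [-0.79, -0.614, -0.0], [-0.0, 0.0, -1.0]]
force: [0.2, -0.1, -0.1]
opening: 0.787
grasp_force: 0.0
```

Converted, -0.2 m / 0.6 = -0.3333, -0.185 m / 0.6 = -0.3083.

Request:
{"method": "play_rows", "body": {"motion": [[[0,0,-0.0333,0,0,0],[0,0,-0.0833,0,0,0],[0,0,-0.15,0,0,0],[0,0,-0.2167,0,0,0],[0,0,-0.2667,0,0,0],[0,0,-0.3083,0,0,0],[0,0,-0.3333,0,0,0],[0,0,-0.3333,0,0,0]]]}}

```text
time_s: 14.48
position: [0.574, -0.0676, 0.2828]
tcp_rot: [[0.614, -0.789, 0.008], [-0.789, -0.614, -0.003], [0.007, -0.005, -1.0]]
force: [0.5, 0.5, 0.4]
opening: 0.803
grasp_force: 0.0
```

```bash
python3 go.py .41 -.242 .28 -61
```

```text
t 14.48 row [0.0369, 0.2365, 0.0019] [0.06, -0.55, -81.12] j [-17.8, 23.7, 86.4, -0.0, 69.4, 124.3] F [0.5 0.5 0.4] open 69.9 g 0.0
```

Converted, 0.237 m / 0.6 = 0.395, 0.232 m / 0.6 = 0.3867, -54 degrees / 180 = -0.3.

Request:
{"method": "play_rows", "body": {"motion": [[[0.0067,0.0417,0,0,0,-0.0333],[0.0167,0.1,0,0,0,-0.0722],[0.0267,0.1667,0,0,0,-0.1111],[0.0367,0.2333,0,0,0,-0.15],[0.0467,0.3,0,0,0,-0.1889],[0.055,0.35,0,0,0,-0.2278],[0.0617,0.3867,0,0,0,-0.2667],[0.0617,0.395,0,0,0,-0.3]]]}}

```text
time_s: 15.15
position: [0.4045, -0.2439, 0.2771]
tcp_rot: [[1.0, 0.013, -0.003], [0.013, -1.0, 0.001], [-0.003, -0.001, -1.0]]
force: [0.0, -0.0, 0.8]
opening: 0.807
grasp_force: 0.0
```

```bash
python3 - <<'E'
from h import *
s=cap('side','s4');t=cap('top','t4')
a=cv2.resize(s['frame'][130:200,305:380],None,fx=5,fy=5,interpolation=2);b=cv2.resize(t['frame'][170:240,370:435],None,fx=5,fy=5,interpolation=2)
cv2.imwrite('pics/w5.png',np.hstack([a,b])[:,:,::-1])
g=lambda n,k:print(n,k,[(np.round(d['at'],3).tolist(),round(d['confidence'],2)) for d in finder.recognise(n,k)][:2])
for n in('side','top'):
    for k in('reader_window','spice_jar_1'):g(n,k)
E
python3 gap.py s4 | sed -n '1,2p;18,35p'; python3 go.py .43 .083 .25 0
```

```text
side reader_window [([0.6, -0.175, 0.103], 0.97), ([0.57, -0.056, 0.055], 0.45)]
side spice_jar_1 [([0.419, 0.179, 0.09], 0.68), ([0.416, 0.101, 0.091], 0.56)]
top reader_window [([0.602, -0.184, 0.107], 0.78)]
top spice_jar_1 [([0.428, 0.085, 0.115], 0.89), ([0.43, 0.162, 0.113], 0.86)]
[0.6816 0.1342 0.102  0.0143 0.029 ]
axis col 326
152 [195  64  62] [0 0 1 1] [209  68  66] [0 0 1 1]
153 [239  37  23] [1 1 1 1] [244  38  19] [1 1 1 1]
154 [221  38  29] [1 1 2 2] [231  40  30] [1 1 2 2]
155 [145  40  38] [2 2 2 2] [156  43  40] [2 2 2 2]
156 [110  39  37] [2 2 2 2] [118  41  41] [2 2 2 2]
157 [100  63  62] [2 2 2 0] [171 152 145] [2 2 2 3]
158 [91 82 81] [0 0 0 0] [179 172 165] [3 3 3 3]
159 [92 82 82] [0 0 0 0] [90 76 73] [4 4 4 4]
160 [91 82 82] [0 0 0 0] [67 45 46] [4 4 4 4]
161 [91 81 82] [0 0 0 0] [67 45 47] [4 4 4 4]
162 [91 82 83] [0 0 0 0] [68 45 45] [4 4 4 4]
163 [91 82 82] [0 0 0 0] [72 52 53] [4 4 4 5]
164 [92 82 82] [0 0 0 0] [102  90  90] [5 5 5 5]
165 [153 148 144] [0 0 0 0] [141 134 135] [5 5 5 5]
166 [213 210 203] [0 3 3 3] [159 154 156] [5 5 5 5]
167 [223 220 215] [3 3 3 3] [158 154 156] [5 5 5 5]
168 [189 183 175] [3 3 3 4] [145 140 141] [5 5 5 5]
169 [96 85 81] [4 4 4 4] [140 134 135] [5 5 5 5]
t 15.5 row [0.0254, -0.3235, 0.0284] [-0.05, -0.01, -89.39] j [-44.1, 15.6, 100.3, 0.0, 64.1, 45.3] F [ 1.4 -0.2 -0.3] open 70.0 g 0.0
```

View pics/w5.png

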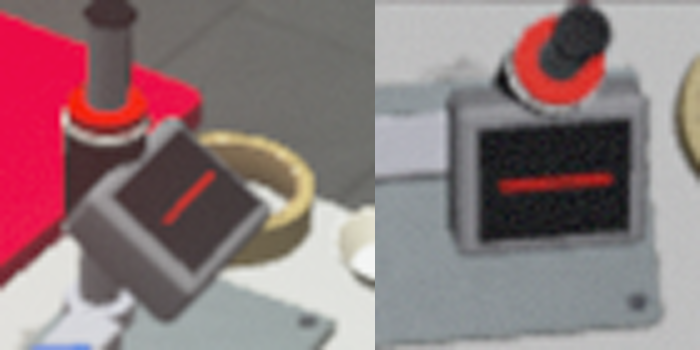

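The sleeve's white band now sits right against the ring, leaving a gap of about 0. Window line centre: side crop (189,198), top crop (556,183). I'll triangulate the window and the jar lid.

Run:
```python
from h import *
np.set_printoptions(precision=4,suppress=True)
S=cap('side');T=cap('top')
def redc(c,box):
    u0,v0,u1,v1=box;I=c['frame'][v0:v1,u0:u1].astype(float);w=np.clip(I[...,0]-1.5*np.maximum(I[...,1],I[...,2])-20,0,None)
    y,x=np.mgrid[v0:v1,u0:u1];return (x*w).sum()/w.sum(),(y*w).sum()/w.sum(),(w>0).sum()
a=redc(S,(334,160,352,180));b=redc(T,(391,200,422,214));print(a,b)
# line ends in the top view -> yaw
X,e=tri(ray(S,*a[:2]),ray(T,*b[:2]));print('window line',X,e)
I=T['frame'][200:214,391:422].astype(int);m=np.argwhere((I[...,0]-I[...,1])>50);print('line slope deg',np.degrees(np.arctan2(*np.linalg.lstsq(np.c_[m[:,1],np.ones(len(m))],m[:,0],rcond=None)[0][:1],1)))
# jar: lid circle top
for (k,z) in (('green',.116),):
    for d in finder.outline_of('top','spice_jar_1'):
        mm=d['pixels'];(cx,cy),r=cv2.minEnclosingCircle(np.argwhere(mm)[:,::-1].astype(np.float32).copy());print('top',(cx,cy),r,atz(T,cx,cy,z))
    for d in finder.outline_of('side','spice_jar_1'):
        q=np.argwhere(d['pixels']);print('side',q.min(0)[::-1],q.max(0)[::-1])
for P in([.428,.083,.01],[.428,.083,.116]):print(proj(S,P),proj(T,P))
```

```text
(np.float64(342.5240879977722), np.float64(168.73350041771096), np.int64(32)) (np.float64(405.7321797520661), np.float64(206.01510847107437), np.int64(68))
window line [ 0.5917 -0.1972  0.104 ] 0.0025902196386135288
line slope deg -4.366101807491555
top (299.5, 234.22727966308594) 11.327125549316406 [0.5263 0.043  0.116 ]
top (246.5, 279.5) 12.020915031433105 [0.425  0.1596 0.116 ]
top (280.875, 278.0) 10.920980453491211 [0.4287 0.0835 0.116 ]
side [303 272] [325 318]
side [324 251] [346 293]
side [296 224] [318 271]
side [346 157] [367 183]
[333.0422 290.5165] [284.366  279.3399]
[335.2232 255.0626] [281.0883 278.3098]
```

Converted, -0.28 m / 0.6 = -0.4667, 0.022 m / 0.6 = 0.0367, -54 degrees / 180 = -0.3.

Request:
{"method": "play_rows", "body": {"motion": [[[0.0033,-0.0417,0,0,0,-0.0333],[0.0083,-0.1,0,0,0,-0.0722],[0.0133,-0.1667,0,0,0,-0.1111],[0.0183,-0.2333,0,0,0,-0.15],[0.0233,-0.3,0,0,0,-0.1889],[0.0283,-0.3667,0,0,0,-0.2278],[0.0333,-0.425,0,0,0,-0.2667],[0.0367,-0.4667,0,0,0,-0.3]]]}}

```text
time_s: 16.37
position: [0.4261, 0.0417, 0.2788]
tcp_rot: [[0.573, 0.82, 0.0], [0.82, -0.573, 0.001], [0.001, -0.0, -1.0]]
force: [0.5, -0.8, 1.1]
opening: 0.805
grasp_force: 0.0
```

```bash
python3 go.py .428 .083 .2 0
```

```text
t 16.37 row [0.0349, -0.0221, 0.0788] [0.01, -0.05, -34.93] j [-9.5, 11.7, 105.9, 0.1, 62.4, 25.4] F [ 0.5 -0.8  1.1] open 70.1 g 0.0
```

Converted, 0.078 m / 0.6 = 0.13, 0.01 m / 0.6 = 0.0167, -35 degrees / 180 = -0.1944.

Request:
{"method": "play_rows", "body": {"motion": [[[0.0133,-0.0083,0.0167,0,0,-0.0333],[0.0283,-0.0183,0.0417,0,0,-0.0667],[0.0417,-0.0267,0.0667,0,0,-0.1],[0.0533,-0.0333,0.0917,0,0,-0.1333],[0.0583,-0.0367,0.1083,0,0,-0.1667],[0.0583,-0.0367,0.1217,0,0,-0.1944],[0.0583,-0.0367,0.13,0,0,-0.1944],[0.0583,-0.0367,0.13,0,0,-0.1944]]], "fingers": 0.075}}

```text
time_s: 17.03
position: [0.4284, 0.0802, 0.1998]
tcp_rot: [[0.008, 1.0, -0.002], [1.0, -0.008, 0.0], [0.0, -0.002, -1.0]]
force: [-0.1, 0.2, -0.3]
opening: 0.861
grasp_force: 0.0
```

```bash
python3 go.py .428 .083 .08 0
```

```text
t 17.03 row [0.0028, -0.0002, 0.1198] [-0.11, -0.01, -0.48] j [-4.2, 19.5, 110.7, 0.0, 49.9, -3.7] F [-0.1  0.2 -0.3] open 74.9 g 0.0
```

Converted, 0.12 m / 0.6 = 0.2, 0.115 m / 0.6 = 0.1917.

Request:
{"method": "play_rows", "body": {"motion": [[[0.005,0,0.0333,0,0,0],[0.005,0,0.075,0,0,0],[0.005,0,0.1167,0,0,0],[0.005,0,0.15,0,0,0],[0.005,0,0.175,0,0,0],[0.005,0,0.1917,0,0,0],[0.005,0,0.2,0,0,0],[0.005,0,0.2,0,0,0]]]}}

```text
time_s: 17.7
position: [0.429, 0.0828, 0.0801]
tcp_rot: [[0.008, 1.0, -0.001], [1.0, -0.008, 0.0], [0.0, -0.001, -1.0]]
force: [0.3, -0.2, -0.6]
opening: 0.862
grasp_force: 0.0
```

Request:
{"method": "play_rows", "body": {"motion": [[[0,0,0,0,0,0],[0,0,0,0,0,0],[0,0,0,0,0,0],[0,0,0,0,0,0],[0,0,0,0,0,0],[0,0,0,0,0,0],[0,0,0,0,0,0],[0,0,0,0,0,0]]], "fingers": 0.0}}

```text
time_s: 18.37
position: [0.4291, 0.0829, 0.0809]
tcp_rot: [[0.007, 1.0, 0.001], [1.0, -0.007, -0.0], [-0.0, 0.001, -1.0]]
force: [-0.8, 0.6, 4.9]
opening: 0.512
grasp_force: 30.0
```

```bash
python3 go.py .428 .083 .2 0
```

```text
t 18.37 row [0.0001, -0.001, -0.1191] [0.04, 0.0, -0.38] j [-3.8, 33.4, 116.3, 0.0, 30.2, -3.4] F [-0.8  0.6  4.9] open 44.6 g 29.97991266563986
```

Converted, -0.17 m / 0.6 = -0.2833, -0.01 m / 0.6 = -0.0167.

Request:
{"method": "play_rows", "body": {"motion": [[[0,0,-0.0167,0,0,0],[0,0,-0.0417,0,0,0],[0,0,-0.075,0,0,0],[0,0,-0.1167,0,0,0],[0,0,-0.1667,0,0,0],[0,0,-0.2167,0,0,0],[0,0,-0.2583,0,0,0],[0,0,-0.2833,0,0,0]]]}}

```text
time_s: 19.03
position: [0.4296, 0.0829, 0.253]
tcp_rot: [[0.006, 1.0, 0.004], [1.0, -0.006, -0.0], [-0.0, 0.004, -1.0]]
force: [1.3, -0.2, -1.8]
opening: 0.513
grasp_force: 30.0
```

```bash
cat > fin.py <<'E'
from go import *
import sys
W=np.array([.592,-.197,.105]);y=np.radians(4.6);n=np.array([-np.sin(np.radians(31.5))*np.cos(y),-np.sin(np.radians(31.5))*np.sin(y),np.cos(np.radians(31.5))])
off=float(sys.argv[1]) # base distance from the window
L=.071
s=bot.read_state();R0=np.array(s['tcp_rot']);z=-n
# smallest turn taking current tool z to -n
v=np.cross(R0[:,2],z);a=np.arctan2(np.linalg.norm(v),R0[:,2]@z);Rt=Ro.from_rotvec(v/np.linalg.norm(v)*a).as_matrix()@R0
print('target',W+n*(off+L),'now',s['position'],'base',s['position']+R0[:,2]*L);go(W+n*(off+L),Rt)
E
python3 fin.py .09
```

```text
target [ 0.5081487  -0.20374652  0.24227507] now [0.42956583 0.08290741 0.25295552] base [0.42981699 0.08289403 0.18195597]
t 19.03 row [-0.2861, 0.0804, 0.011] [-31.18, 2.73, 0.0] j [-3.8, 14.6, 106.9, 0.0, 58.3, -3.4] F [ 1.3 -0.2 -1.8] open 44.7 g 29.97292749398639
```

Converted, -0.16 m / 0.6 = -0.2667, -0.08 m / 0.6 = -0.1333, -17 degrees / 180 = -0.0944.

Request:
{"method": "play_rows", "body": {"motion": [[[-0.0167,0.0033,-0.0167,0,0,0],[-0.05,0.0067,-0.0333,-0.0111,0,0],[-0.0917,0.0133,-0.05,-0.0278,0.0022,0],[-0.1333,0.0183,-0.0667,-0.0444,0.0039,0],[-0.175,0.025,-0.0833,-0.0611,0.0056,0],[-0.2167,0.03,-0.095,-0.0778,0.0067,0],[-0.25,0.0333,-0.095,-0.0889,0.0078,0],[-0.2667,0.0367,-0.095,-0.0944,0.0083,0]]]}}

```text
time_s: 19.7
position: [0.4492, -0.0793, 0.3076]
tcp_rot: [[0.005, 0.956, 0.294], [1.0, -0.012, 0.022], [0.025, 0.294, -0.956]]
force: [-0.1, 0.3, -2.5]
opening: 0.512
grasp_force: 30.0
```

```bash
python3 fin.py .17
```

```text
target [ 0.46648346 -0.20709882  0.31048628] now [ 0.44918195 -0.07925384  0.30762758] base [ 0.47004406 -0.07767343  0.23978015]
t 19.7 row [-0.1276, 0.0189, -0.0005] [-14.3, 1.35, -0.0] j [-30.5, 5.6, 110.8, 12.7, 50.1, -37.0] F [-0.1  0.3 -2.5] open 44.6 g 29.97371147868307
```

Converted, -0.127 m / 0.6 = -0.2117, 0.005 m / 0.6 = 0.0083, -14.3 degrees / 180 = -0.0794.

Request:
{"method": "play_rows", "body": {"motion": [[[-0.025,0.0033,0,-0.0111,0.0011,0],[-0.0583,0.0083,0,-0.0222,0.0022,0],[-0.1,0.015,0,-0.0389,0.0039,0],[-0.1417,0.0217,0,-0.0556,0.0056,0],[-0.175,0.0267,0,-0.0667,0.0067,0],[-0.2,0.03,0,-0.0756,0.0072,0],[-0.2117,0.0317,0,-0.0794,0.0072,0],[-0.2117,0.0317,0,-0.0794,0.0072,0]]]}}

```text
time_s: 20.37
position: [0.4671, -0.2061, 0.309]
tcp_rot: [[-0.004, 0.855, 0.519], [0.999, -0.021, 0.042], [0.047, 0.518, -0.854]]
force: [-0.8, 0.1, -1.1]
opening: 0.514
grasp_force: 30.0
```

```bash
python3 fin.py .09
```

```text
target [ 0.5081487  -0.20374652  0.24227507] now [ 0.46709072 -0.20611637  0.30896162] base [ 0.50391997 -0.20312701  0.24833432]
t 20.37 row [-0.0009, 0.0005, 0.0783] [-0.14, -0.01, 0.0] j [-51.3, 9.0, 112.0, 36.5, 46.4, -73.5] F [-0.8  0.1 -1.1] open 44.7 g 29.972908448785347
```

Converted, 0.078 m / 0.6 = 0.13, 0.042 m / 0.6 = 0.07.

Request:
{"method": "play_rows", "body": {"motion": [[[0,0,0.02,0,0,0],[0,0,0.045,0,0,0],[0,0,0.07,0,0,0],[0,0,0.0933,0,0,0],[0,0,0.1117,0,0,0],[-0.0017,0,0.125,0,0,0],[-0.0017,0,0.13,0,0,0],[-0.0017,0,0.13,0,0,0]]]}}

```text
time_s: 21.03
position: [0.5083, -0.2015, 0.2426]
tcp_rot: [[-0.007, 0.855, 0.519], [0.999, -0.018, 0.044], [0.048, 0.518, -0.854]]
force: [-0.2, -0.1, -1.6]
opening: 0.513
grasp_force: 30.0
```

Request:
{"method": "play_rows", "body": {"motion": [[[0,0,0,0,0,0],[0,0,0,0,0,0],[0,0,0,0,0,0],[0,0,0,0,0,0],[0,0,0,0,0,0],[0,0,0,0,0,0]]]}}

```text
time_s: 21.53
position: [0.5082, -0.2022, 0.2435]
tcp_rot: [[-0.006, 0.854, 0.52], [0.999, -0.018, 0.043], [0.046, 0.52, -0.853]]
force: [-0.7, -0.5, -0.6]
opening: 0.513
grasp_force: 30.0
```

```bash
python3 fin.py .09
python3 - <<'E'
from h import *
s=cap('side','s5');c=s
cv2.imwrite('pics/w6.png',cv2.resize(s['frame'][100:340,250:450],None,fx=2.5,fy=2.5,interpolation=2)[:,:,::-1])
E
```

```text
target [ 0.5081487  -0.20374652  0.24227507] now [ 0.5082018  -0.20218436  0.24351115] base [ 0.54511642 -0.19915623  0.18293771]
t 21.53 row [-0.0016, -0.0007, 0.001] [-0.06, -0.04, -0.0] j [-46.3, 18.1, 113.0, 43.5, 36.1, -79.0] F [-0.7 -0.5 -0.6] open 44.6 g 29.973253088032834
```

View pics/w6.png

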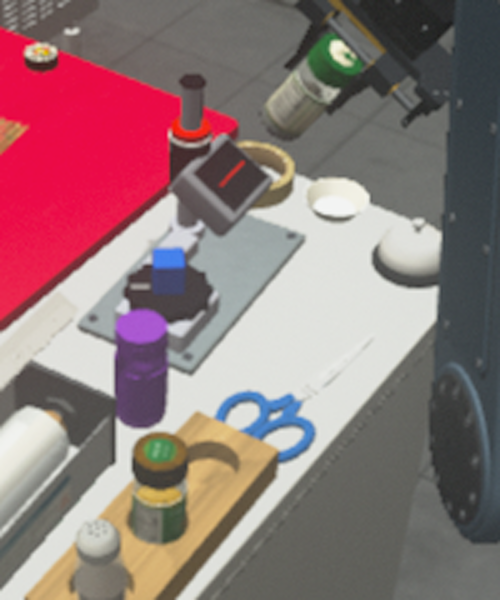

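The picture shows the green-lidded jar (base at about (285,120)) pointing straight at the window (232,177). The sleeve touches the ring at (190,135), and the other jar and the shaker stand in the rack.

```bash
python3 -c "
from rig import bot
print(bot.hand_in())"
```

```text
the job is handed in; nothing more can be done
None
```

I handed in the job with the reader head cranked up to the red ring (gap about 0 mm) and the green-lidded jar held steady, square to and centred on the window at about 9 cm; the hand-in returned no verdict.

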